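# Cap the tubes and hold the rack against the shaker's sprung buffer

### The arm

A 6-joint arm with a two-finger parallel gripper is mounted at the origin on the work surface. World frame = base frame: x ahead of the robot, y to its left, z up, the work surface at z = 0. Lengths are in m, angles in degrees, forces in N, time in s.
With the tool pointing down it reaches from about 0.15 to 0.775 m from the base axis. Payload 6.1 kg.
Tool frame: the origin (TCP) lies at the very end of the fingers, on their centre line; the grasp point (between the pads) lies bot.grip_point_offset behind it (bot.grip_point_offset is the distance from the TCP to the grasp point, in m); z points along the fingers, y is the direction in which the jaws open and shut (so a half turn about z gives the same grasp; the last joint's range is limited). The gripper opens to 85 mm and grips with 20 to 120 N. Pads are 22 mm wide; open, the fingers measure 114 mm over their backs; the gripper's body (76 mm by 85 mm) begins 54 mm behind the grasp point. The pads swing forward as they close: fully open they stand 13 mm farther back than shut.
Start: joints at [66.807, 7.208, -2.269, 80.523, 0, 90], TCP at [0.207, 0.483, 0.231] pointing down, gripper open.
Joint ranges: [-155.77, 155.77], [-54.66, 111.73], [-72.52, 77.12], [-102.08, 115.82], [-83.92, 84.16], [-180, 180]. Speed limits (degrees/s): [136.94, 136.94, 172.46, 180, 180, 180].

### API

Orientations are given as a 3x3 rotation matrix whose columns are the frame's x, y, z axes.
In Python, from workcell import read_state, grab_frame, camera_params, ticket, bot gives the robot as it stands. The module is installed in compiled form; this text tells all that it offers.
- The arm moves only by the tool apply_moves, never from a script. Its argument "steps" is a list of rows, each an object of numbers: "hand": the opening, from 0 (shut) to 1 (fully open); "dx", "dy", "dz": the shift along the world's x, y, z in units of 50 mm (1.0 is 50 mm); "ax", "ay", "az": the turn, a rotation vector about the world's x, y, z in units of 8 degrees (1.0 is 8 degrees). A call has 1 to 12 rows; each row is the pose to reach, as a shift and turn from the pose commanded when the call began; what a row does not reach only later rows make up. A row lasts 1/8 s, in which the tool goes at most 62.5 mm and 10.7 degrees, less where a joint would pass 70% of its speed; a pose out of reach is approached as far as the arm can. A call with a gripper value outside its range is refused whole. The fingers move at their own pace and stop on an object; "newtons" is the grip in N (left out, the last holds). Time passes only in rows, so rows that repeat a pose let the fingers close. It gives the time, the measured TCP pose, the force and the opening at its end, in the units of the state.
- read_state(): the state, without advancing time (a new reading comes with each control period).
- grab_frame(name): name is "scene" or "top" or "wrist"; returns the picture (400x640x3 uint8, blue, green, red); there is no depth.
- camera_params(name): a dict with "K" (3x3 intrinsics, pixels), "camera_from_world" (4x4, takes a point from world to camera coordinates). Camera axes: x right, y down, z forward; pixel columns grow to the right and rows downward; lengths in m; the calibration is good to about 2 mm. A picture is of the moment at which its call begins: read the wrist's pose just before it. camera_params takes no time and is no camera call; for the wrist camera it gives the pose at the moment of the call.
- ticket.close_job(): hands the job in, once; it reports no verdict.
The state is a dict: "time_s": time; "joint_positions": joint angles; "joint_vel": joint speeds; "effort": joint torques, N m; "ee_pos": TCP position; "orientation": TCP orientation; "ft_force": force on the tool from outside, world axes, zero at the start; "wrist_torque": the same for the moment, N m; "opening": finger opening in m.
Only numpy, scipy, OpenCV 4.12 (cv2) and the standard library are available. Lean on these libraries where they do the work, as an engineer would, in place of code of your own. Each camera call takes 0.05 s, during which the arm holds its last target. There are 200 camera calls.

### The job

The dark grey tube rack on the shaker is about to be clamped down: first press the caps of its three tubes fully home, then push the rack along the platform squarely against the sprung buffer bar until the bar gives by about 10 mm (a push of about 10 newtons). Finish while holding it there with the fingers: keep that push steady and do not let go, so that a colleague can fasten the clamp behind it. Keep the rack standing flat on the platform and leave the other things where they are.

Things in the scene. Friction and masses are not known exactly. Their poses are not given: they have to be found in the camera images.
- shaker: benchtop shaker, fixed, at rest: white base, aluminium platform 300 (x) x 380 (y) mm, its top 70 mm above the table. Origin: centre of the underside, at table height. x points from the open side (towards the robot) to the end with the sprung buffer bar. A fixed bracket 240 mm wide, 50 mm high stands behind the bar at shaker x = 137 to 147 mm
- buffer_face (a point): point on the rubber front face of the sprung buffer bar; the face is 200 mm wide (y), 6 mm thick, and reaches from 2 to 46 mm above the platform; it moves with the bar. The point: middle of the plane that the rack is pushed against, at platform height; at rest at shaker x = 90 mm. Same axes as the shaker
- buffer (a joint): how far the buffer bar is pushed back along shaker +x: 0 = at rest, 0.022 m = bottomed out. Springs give 1000 N/m from zero, so 0.010 m means 10 N of push between rack and buffer
- rack: dark grey tube rack, a solid block 66 (x) x 130 (y) x 45 mm, loose on the platform, buffer bar on its +x side; about 0.45 kg (varies), friction on the platform a few N. Three clear tubes, fixed in it in a row along its y axis, stand 27 mm out of its top and carry the caps. Origin: centre of the underside. Flat upright faces; the one away from the buffer (-x) is 33 mm from the origin
- cap_left (a joint): press-on cap of the left (+y) tube: metres the cap still stands above its home position, 0 = fully home, 0.012 = upper end of its travel. Starts between 0.006 and 0.010. Friction (detent) of about 4 N holds it where it is; a straight downward push beyond that moves it, and it meets a hard stop at 0
- cap_left_top (a point): centre of the top face of the left cap, a white ribbed cylinder 20 mm in diameter and 18 mm tall; on the rack's centre line at rack y = 42 mm; 78 mm above the rack's underside when home (so 148 mm above the table), higher by the cap's joint value otherwise
- cap_mid (a joint): press-on cap of the middle tube: metres the cap still stands above its home position, 0 = fully home, 0.012 = upper end of its travel. Starts between 0.006 and 0.010. Friction (detent) of about 4 N holds it where it is; a straight downward push beyond that moves it, and it meets a hard stop at 0
- cap_mid_top (a point): centre of the top face of the middle cap, a white ribbed cylinder 20 mm in diameter and 18 mm tall; on the rack's centre line at rack y = 0 mm; 78 mm above the rack's underside when home (so 148 mm above the table), higher by the cap's joint value otherwise
- cap_right (a joint): press-on cap of the right (-y) tube: metres the cap still stands above its home position, 0 = fully home, 0.012 = upper end of its travel. Starts between 0.006 and 0.010. Friction (detent) of about 4 N holds it where it is; a straight downward push beyond that moves it, and it meets a hard stop at 0
- cap_right_top (a point): centre of the top face of the right cap, a white ribbed cylinder 20 mm in diameter and 18 mm tall; on the rack's centre line at rack y = -42 mm; 78 mm above the rack's underside when home (so 148 mm above the table), higher by the cap's joint value otherwise
- clamp_bar: bystander on the platform, left of the rack: loose aluminium bar 120 x 18 x 12 mm with two black knobs on it (20 mm high in all), lying along x. Origin: centre of the underside
- hex_driver: bystander on the platform, right of the rack: driver with black handle, 125 mm long, 20 mm thick, lying along x. Origin: underside, near the middle
- wash_bottle: bystander on the table, left: white bottle 64 mm in diameter, 170 mm tall. Origin: centre of the underside
- specimen_jar: bystander on the table, right: small lidded jar, 52 mm in diameter, 70 mm tall. Origin: centre of the underside
- glove_box: bystander on the table, right: carton 120 x 230 x 70 mm. Origin: centre of the underside
- orange_rack: bystander on the table, left: orange tube rack 70 x 130 x 50 mm with one tube, 91 mm tall in all. Origin: centre of the underside
- tally_counter: bystander on the table, left: white hand counter 50 x 70 mm, 40 mm tall with its steel key. Origin: centre of the underside

How it is judged:
By the outcome, as a careful person would: the job done as asked, in the order asked, and still so for the second after the job is handed in, while the arm keeps its last pose, push and grip.
It also fails if it takes over 56 s, if anything falls off the work surface, if the arm or the gripper's body presses on something with over 40 N, if the wrist force passes 120 N, or if a joint passes its speed limit or range.

## Working session

There is one attempt and no reset: what is moved stays moved. The work goes in short steps, Python scripts to look and compute and a tool call to move; the robot and the scene stay as the last step left them, time stands still between calls to the robot, and variables do not carry over. Pictures are saved under pics/ and viewed, about 8 in all and at most 12, crops included, and the job is handed in when it is done.

Besides the shell and the picture viewer there is one more tool, called after "Request:" as name(argument=value, ...) on one line, values as JSON. apply_moves: Moves the arm, as the interface text tells. Its arguments: {"type":"object","properties":{"steps":{"type":"array","items":{"type":"object","properties":{"hand":{"type":"number"},"dx":{"type":"number"},"dy":{"type":"number"},"dz":{"type":"number"},"ax":{"type":"number"},"ay":{"type":"number"},"az":{"type":"number"}}}},"newtons":{"type":"number"}},"required":["steps"]}

```bash
mkdir -p pics; python3 - <<'E'
from workcell import *
import cv2
s=read_state();print(s, bot.grip_point_offset)
for n in("scene","top"):
    im=grab_frame(n);cv2.imwrite(f"pics/{n}0.png",im);c=camera_params(n);print(n,c["K"].tolist(),c["camera_from_world"].round(4).tolist())
E
```

```text
{'time_s': 0.0, 'joint_positions': array([ 6.68054119e+01,  7.24050792e+00, -2.32752560e+00,  8.05213101e+01,
       -1.54936406e-03,  9.00007591e+01]), 'joint_vel': array([-0.01288706,  0.06824103, -0.04466042,  0.01271851, -0.15229885,
       -0.03106821]), 'effort': array([ 7.72514450e-04, -4.35914361e+01,  3.52925384e+01,  1.71458238e-02,
        1.41874407e-04, -4.97160926e-06]), 'ee_pos': array([0.20662424, 0.48219596, 0.23052647]), 'orientation': array([[-9.19167343e-01,  3.93866790e-01, -5.89297888e-04],
       [ 3.93867230e-01,  9.19166209e-01, -1.44395225e-03],
       [-2.70621305e-05, -1.55933888e-03, -9.99998784e-01]]), 'ft_force': array([ 0.11475783,  0.73732041, -0.04489205]), 'wrist_torque': array([ 0.00976611, -0.04176913,  0.01160859]), 'opening': 0.0850633867528614} 0.0187
scene [[373.4260635540521, 0.0, 318.5197541100625], [0.0, 373.4260635540521, 196.29608900922923], [0.0, 0.0, 1.0]] [[0.6161, 0.7877, 0.0091, -0.2998], [0.6819, -0.5275, -0.5068, -0.2921], [-0.3944, 0.3184, -0.862, 1.589], [0.0, 0.0, 0.0, 1.0]]
top [[388.34603199597876, 0.0, 318.4263112942794], [0.0, 388.34603199597876, 200.81544303432185], [0.0, 0.0, 1.0]] [[-0.0198, -0.9996, -0.0182, 0.001], [-0.9811, 0.0229, -0.1921, 0.5388], [0.1924, 0.014, -0.9812, 1.131], [0.0, 0.0, 0.0, 1.0]]
```

View pics/top0.png

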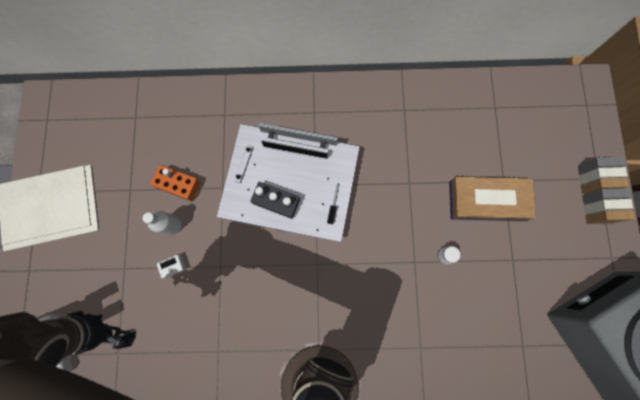

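View pics/scene0.png

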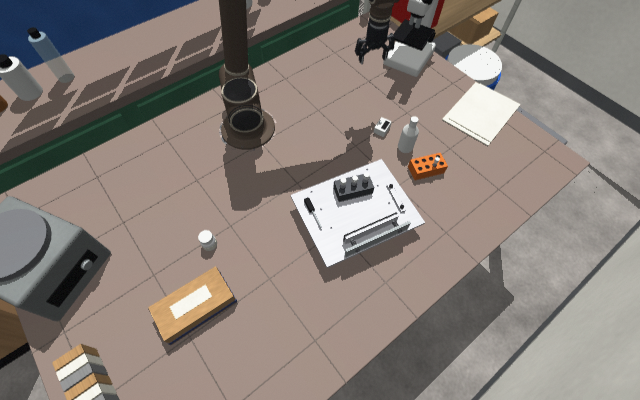

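The top view shows the shaker with platform corners near (240,125), (360,145), (343,240) and (218,216). The rack is near (275,199), with caps at about (259,190), (273,196) and (287,201), and the buffer bar is near (295,149). Next I'll get coarse positions.

```bash
cat > h.py <<'E'
import numpy as np, cv2
from workcell import *
def cast(c,uv,z):
    "pixels -> world points on plane z"
    uv=np.atleast_2d(np.array(uv,float)); T=c["camera_from_world"];R=T[:3,:3];o=-R.T@T[:3,3]
    d=(np.c_[uv,np.ones(len(uv))]@np.linalg.inv(c["K"]).T)@R
    return o+d*((z-o[2])/d[:,2])[:,None]
def proj(c,p):
    q=c["camera_from_world"]@np.r_[p,1];q=c["K"]@q[:3];return q[:2]/q[2]
E
python3 - <<'E'
from h import *
im=cv2.imread("pics/top0.png");c=camera_params("top")
P=cast(c,[(240,125),(360,145),(343,240),(218,216)],.07);print(P.round(3))
print("centre",P.mean(0))
for a,b in((3,0),(2,1)): d=P[b]-P[a];print("xyaw",np.degrees(np.arctan2(d[1],d[0])),np.linalg.norm(d))
for a,b in((1,0),(2,3)): d=P[b]-P[a];print("yyaw",np.degrees(np.arctan2(-d[0],d[1])),np.linalg.norm(d))
g=cast(c,[(259,190),(273,196),(287,201)],.155);print(g.round(3));d=g[0]-g[2];print(np.degrees(np.arctan2(-d[0],d[1])))
w=cv2.resize(im[110:250,205:375],None,fx=4,fy=4,interpolation=cv2.INTER_CUBIC);cv2.imwrite("pics/topc.png",w)
E
```

```text
[[ 0.783  0.23   0.07 ]
 [ 0.707 -0.142  0.07 ]
 [ 0.416 -0.081  0.07 ]
 [ 0.496  0.29   0.07 ]]
centre [0.60063496 0.07431255 0.07      ]
xyaw -11.915772104925727 0.29321266814241814
xyaw -11.95380096692288 0.2976608618993543
yyaw -11.452480433221062 0.3799001219464663
yyaw -12.12345720007676 0.37969263085925564
[[0.553 0.154 0.155]
 [0.535 0.114 0.155]
 [0.52  0.075 0.155]]
-22.96978803693952
```

View pics/topc.png

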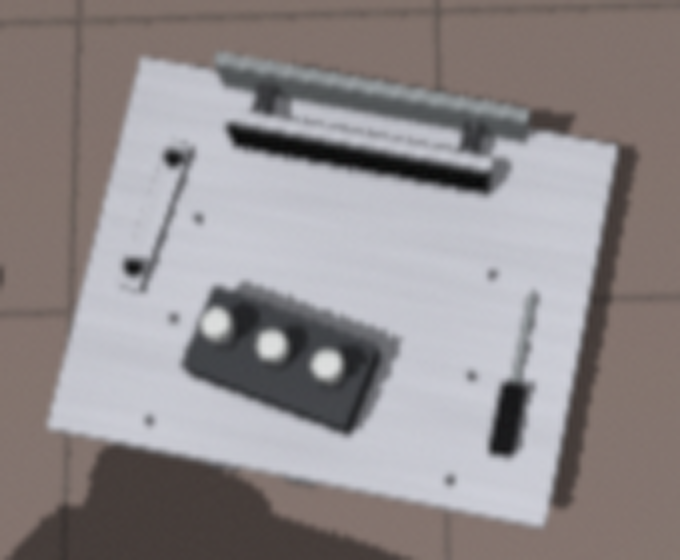

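The crop shows the rack at about -21° yaw and the platform at about -12°, so the rack has to turn about 9° to sit square. The buffer's front face (black) runs through about (360,160). I'll move above the rack with the fingers shut and take a wrist view.

Request:
apply_moves(steps=[{"hand":0,"dx":1,"dy":-1,"dz":1},{"hand":0,"dx":5.5,"dy":-7,"dz":1.4},{"hand":0,"dx":5.5,"dy":-7,"dz":1.4},{"hand":0,"dx":5.5,"dy":-7,"dz":1.4},{"hand":0,"dx":5.5,"dy":-7,"dz":1.4},{"hand":0,"dx":5.5,"dy":-7,"dz":1.4},{"hand":0,"dx":5.5,"dy":-7,"dz":1.4},{"hand":0,"dx":5.5,"dy":-7,"dz":1.4},{"hand":0,"dx":5.5,"dy":-7,"dz":1.4},{"hand":0,"dx":5.5,"dy":-7,"dz":1.4},{"hand":0,"dx":5.5,"dy":-7,"dz":1.4},{"hand":0,"dx":5.5,"dy":-7,"dz":1.4}])

```text
invalid input at $.steps[0]: expected keys hand, dx, dy, dz, ax, ay, az
```

```bash
python3 - <<'E'
from h import *
s=read_state();print(s["time_s"],s["ee_pos"],s["joint_positions"].round(1),s["opening"],s["ft_force"]);c=camera_params("wrist")
im=grab_frame("wrist");cv2.imwrite("pics/w1.png",im);np.savez("w1.npz",**c)
T=c["camera_from_world"];print(c["K"],-T[:3,:3].T@T[:3,3],T[2,:3])
for p in((.553,.154,.155),(.535,.114,.155),(.52,.075,.155)):print(proj(c,p))
E
```

```text
0.1 [0.20661744 0.48223814 0.23058591] [66.8  7.2 -2.3 80.5 -0.  90. ] 0.0852849563466572 [-0.20966576 -0.31471002 -0.06693892]
[[281.06116294   0.         318.55365556]
 [  0.         281.06116294 200.42577966]
 [  0.           0.           1.        ]] [0.13075971 0.51353238 0.37257502] [ 0.29561623 -0.12666135 -0.94687272]
[195.96394452 522.72820604]
[163.10878196 522.3875814 ]
[132.15699078 523.06748856]
```

View pics/w1.png

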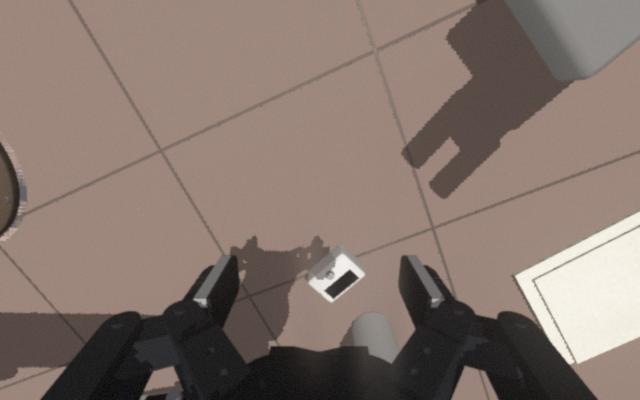

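This view was taken before any movement, because the call was refused for missing keys. It shows only the tally counter at (335,273) and the fingers. I'll resend with all keys, and place the TCP a little beyond the rack because the camera sits behind it.

Request:
apply_moves(steps=[{"hand":0,"dx":1,"dy":-1,"dz":1,"ax":0,"ay":0,"az":0},{"hand":0,"dx":7.2,"dy":-7.6,"dz":1.8,"ax":0,"ay":0,"az":0},{"hand":0,"dx":7.2,"dy":-7.6,"dz":1.8,"ax":0,"ay":0,"az":0},{"hand":0,"dx":7.2,"dy":-7.6,"dz":1.8,"ax":0,"ay":0,"az":0},{"hand":0,"dx":7.2,"dy":-7.6,"dz":1.8,"ax":0,"ay":0,"az":0},{"hand":0,"dx":7.2,"dy":-7.6,"dz":1.8,"ax":0,"ay":0,"az":0},{"hand":0,"dx":7.2,"dy":-7.6,"dz":1.8,"ax":0,"ay":0,"az":0},{"hand":0,"dx":7.2,"dy":-7.6,"dz":1.8,"ax":0,"ay":0,"az":0},{"hand":0,"dx":7.2,"dy":-7.6,"dz":1.8,"ax":0,"ay":0,"az":0},{"hand":0,"dx":7.2,"dy":-7.6,"dz":1.8,"ax":0,"ay":0,"az":0},{"hand":0,"dx":7.2,"dy":-7.6,"dz":1.8,"ax":0,"ay":0,"az":0},{"hand":0,"dx":7.2,"dy":-7.6,"dz":1.8,"ax":0,"ay":0,"az":0}])

```text
time_s: 1.65
ee_pos: [0.566, 0.1035, 0.3214]
orientation: [[-0.92, 0.392, -0.0], [0.392, 0.92, 0.0], [0.0, 0.0, -1.0]]
ft_force: [-0.4, 0.2, 0.2]
opening: -0.0001
```

```bash
python3 - <<'E'
from h import *
s=read_state();print(s["time_s"],s["ee_pos"],s["joint_positions"].round(1),s["opening"],s["ft_force"]);c=camera_params("wrist")
im=grab_frame("wrist");cv2.imwrite("pics/w2.png",im);np.savez("w2.npz",**c)
for p in((.553,.154,.155),(.535,.114,.155),(.52,.075,.155)):print(proj(c,p))
E
```

```text
1.65 [0.56596477 0.1035066  0.32144269] [10.4 14.1 17.5 93.4  0.  33.5] -9.272124232160562e-05 [-0.38528063  0.15983395  0.24491203]
[357.0326878  153.42646164]
[317.04678505 152.6549545 ]
[278.98720344 154.04383041]
```

View pics/w2.png

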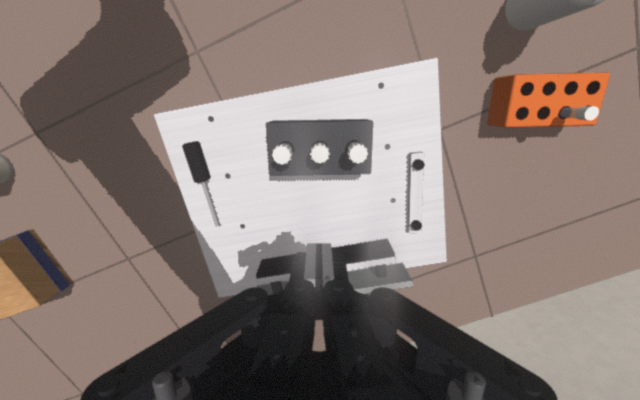

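The wrist view shows caps at about (282,155), (320,153) and (358,153), and the rack block spanning (266..373, 120..180). The platform's open edge runs from (157,115) to (437,59), and the buffer lies behind the fingers near (325,258).

```bash
python3 - <<'E'
from h import *
im=cv2.imread("pics/w2.png");c=dict(np.load("w2.npz"))
g=cv2.cvtColor(im,cv2.COLOR_BGR2GRAY)
R=np.zeros_like(g);R[112:190,255:385]=1
m=((g<110)*R).astype(np.uint8);fill=cv2.morphologyEx(m,cv2.MORPH_CLOSE,np.ones((25,25)))
cap=((g>150)*cv2.erode(fill,np.ones((5,5)))).astype(np.uint8)
n,_,st,ce=cv2.connectedComponentsWithStats(cap)
k=sorted([(ce[i],st[i,4]) for i in range(1,n) if st[i,4]>80],key=lambda t:t[0][0])
print([(a.round(1),b) for a,b in k])
A=np.array([a for a,b in k]);P=cast(c,A,.155);print(P.round(4))
d=P[-1]-P[0];print("cap pitch",np.linalg.norm(d)/2,"rack yaw",np.degrees(np.arctan2(-d[0],d[1])))
cn=max(cv2.findContours(fill,0,1)[0],key=cv2.contourArea);r=cv2.minAreaRect(cn);b=cv2.boxPoints(r);print(r,b.round(1).tolist());print(cast(c,b,.115).round(4))
# platform front edge: fit brightness edge; column scan
pts=[]
for u in list(range(175,425,5)):
    col=cv2.GaussianBlur(g,(3,3),0)[50:125,u].astype(int);gr=np.diff(col);v=np.argmax(gr);pts.append((u,50+v+.5))
pts=np.array(pts);l=cv2.fitLine(pts.astype(np.float32),cv2.DIST_HUBER,0,.01,.01).ravel();print(l)
q=cast(c,[(l[2]+l[0]*t,l[3]+l[1]*t) for t in(-120,120)],.07);d=q[1]-q[0];print("front edge",q.round(4),"shaker yaw",np.degrees(np.arctan2(-d[0],d[1])))
# right edge
pts=[]
for v in range(75,240,5):
    row=cv2.GaussianBlur(g,(3,3),0)[v,428:470].astype(int);pts.append((428+np.argmin(np.diff(row))+.5,v))
l2=cv2.fitLine(np.array(pts,np.float32),cv2.DIST_HUBER,0,.01,.01).ravel()
q2=cast(c,[(l2[2]+l2[0]*t,l2[3]+l2[1]*t) for t in(-80,80)],.07);d=q2[1]-q2[0];print("left edge",q2.round(4),np.degrees(np.arctan2(d[1],d[0])))
E
```

```text
[(array([281.4, 154.3]), np.int32(292)), (array([319.5, 153.2]), np.int32(291)), (array([358. , 153.3]), np.int32(290))]
[[0.5213 0.0773 0.155 ]
 [0.5366 0.1163 0.155 ]
 [0.5533 0.155  0.155 ]]
cap pitch 0.04202419783975981 rack yaw -22.38092435443635
((319.2090759277344, 147.26425170898438), (54.556522369384766, 104.26419067382812), 89.21517944335938) [[266.70001220703125, 120.69999694824219], [371.0, 119.30000305175781], [371.70001220703125, 173.8000030517578], [267.5, 175.3000030517578]]
[[0.4822 0.0711 0.115 ]
 [0.5296 0.1861 0.115 ]
 [0.5927 0.1646 0.115 ]
 [0.5424 0.0421 0.115 ]]
[ 9.8058069e-01 -1.9611613e-01  3.1750000e+02  8.1000000e+01]
front edge [[ 0.428  -0.0093  0.07  ]
 [ 0.4957  0.2926  0.07  ]] shaker yaw -12.647418576795662
left edge [[0.517  0.2904 0.07  ]
 [0.7415 0.24   0.07  ]] -12.671219284221936
```

Measured so far:

| Item | Position (world) | Yaw |
|---|---|---|
| Shaker | (0.601, 0.077) | -12.65° |
| Rack | (0.537, 0.116) | -22.4° |

In shaker axes the rack is at x = -71 mm, y = +24 mm. I'll press the left cap first.

Request:
apply_moves(steps=[{"hand":0,"dx":-0.27,"dy":1.04,"dz":-1.2,"ax":0,"ay":0,"az":0},{"hand":0,"dx":-0.27,"dy":1.04,"dz":-2.3,"ax":0,"ay":0,"az":0},{"hand":0,"dx":-0.27,"dy":1.04,"dz":-3.0,"ax":0,"ay":0,"az":0},{"hand":0,"dx":-0.27,"dy":1.04,"dz":-3.1,"ax":0,"ay":0,"az":0},{"hand":0,"dx":-0.27,"dy":1.04,"dz":-3.2,"ax":0,"ay":0,"az":0},{"hand":0,"dx":-0.27,"dy":1.04,"dz":-3.28,"ax":0,"ay":0,"az":0},{"hand":0,"dx":-0.27,"dy":1.04,"dz":-3.34,"ax":0,"ay":0,"az":0},{"hand":0,"dx":-0.27,"dy":1.04,"dz":-3.4,"ax":0,"ay":0,"az":0},{"hand":0,"dx":-0.27,"dy":1.04,"dz":-3.45,"ax":0,"ay":0,"az":0},{"hand":0,"dx":-0.27,"dy":1.04,"dz":-3.45,"ax":0,"ay":0,"az":0}])

```text
time_s: 2.95
ee_pos: [0.5538, 0.1546, 0.1491]
orientation: [[-0.919, 0.394, 0.001], [0.394, 0.919, 0.0], [-0.001, 0.001, -1.0]]
ft_force: [1.6, 0.9, 3.0]
opening: -0.0
```

Request:
apply_moves(steps=[{"hand":0,"dx":0,"dy":0,"dz":-0.02,"ax":0,"ay":0,"az":0},{"hand":0,"dx":0,"dy":0,"dz":-0.04,"ax":0,"ay":0,"az":0},{"hand":0,"dx":0,"dy":0,"dz":-0.04,"ax":0,"ay":0,"az":0}])

```text
time_s: 3.32
ee_pos: [0.5538, 0.1546, 0.148]
orientation: [[-0.919, 0.394, 0.002], [0.394, 0.919, 0.0], [-0.002, 0.001, -1.0]]
ft_force: [1.8, -0.1, 9.1]
opening: -0.0
```

Request:
apply_moves(steps=[{"hand":0,"dx":0,"dy":0,"dz":-0.03,"ax":0,"ay":0,"az":0},{"hand":0,"dx":0,"dy":0,"dz":-0.05,"ax":0,"ay":0,"az":0},{"hand":0,"dx":0,"dy":0,"dz":-0.05,"ax":0,"ay":0,"az":0}])

```text
time_s: 3.7
ee_pos: [0.5539, 0.1547, 0.1478]
orientation: [[-0.919, 0.394, 0.004], [0.394, 0.919, 0.001], [-0.003, 0.003, -1.0]]
ft_force: [-3.1, -1.1, 22.7]
opening: -0.0001
```

The left cap is home: it met the hard stop at z = 0.148 with 22 N. Next is the middle cap.

Request:
apply_moves(steps=[{"hand":0,"dx":0,"dy":0,"dz":0.5,"ax":0,"ay":0,"az":0},{"hand":0,"dx":-0.1,"dy":-0.25,"dz":0.7,"ax":0,"ay":0,"az":0},{"hand":0,"dx":-0.33,"dy":-0.77,"dz":0.5,"ax":0,"ay":0,"az":0},{"hand":0,"dx":-0.33,"dy":-0.77,"dz":0.36,"ax":0,"ay":0,"az":0},{"hand":0,"dx":-0.33,"dy":-0.77,"dz":0.28,"ax":0,"ay":0,"az":0},{"hand":0,"dx":-0.33,"dy":-0.77,"dz":0.2,"ax":0,"ay":0,"az":0},{"hand":0,"dx":-0.33,"dy":-0.77,"dz":0.13,"ax":0,"ay":0,"az":0},{"hand":0,"dx":-0.33,"dy":-0.77,"dz":0.07,"ax":0,"ay":0,"az":0},{"hand":0,"dx":-0.33,"dy":-0.77,"dz":0.03,"ax":0,"ay":0,"az":0},{"hand":0,"dx":-0.33,"dy":-0.77,"dz":0.01,"ax":0,"ay":0,"az":0},{"hand":0,"dx":-0.33,"dy":-0.77,"dz":0.01,"ax":0,"ay":0,"az":0}])

```text
time_s: 5.08
ee_pos: [0.5368, 0.1163, 0.1478]
orientation: [[-0.919, 0.394, 0.003], [0.394, 0.919, 0.001], [-0.002, 0.002, -1.0]]
ft_force: [-8.4, -2.2, 21.1]
opening: -0.0001
```

Request:
apply_moves(steps=[{"hand":0,"dx":0,"dy":0,"dz":0.5,"ax":0,"ay":0,"az":0},{"hand":0,"dx":-0.1,"dy":-0.25,"dz":0.7,"ax":0,"ay":0,"az":0},{"hand":0,"dx":-0.31,"dy":-0.78,"dz":0.5,"ax":0,"ay":0,"az":0},{"hand":0,"dx":-0.31,"dy":-0.78,"dz":0.36,"ax":0,"ay":0,"az":0},{"hand":0,"dx":-0.31,"dy":-0.78,"dz":0.28,"ax":0,"ay":0,"az":0},{"hand":0,"dx":-0.31,"dy":-0.78,"dz":0.2,"ax":0,"ay":0,"az":0},{"hand":0,"dx":-0.31,"dy":-0.78,"dz":0.13,"ax":0,"ay":0,"az":0},{"hand":0,"dx":-0.31,"dy":-0.78,"dz":0.07,"ax":0,"ay":0,"az":0},{"hand":0,"dx":-0.31,"dy":-0.78,"dz":0.03,"ax":0,"ay":0,"az":0},{"hand":0,"dx":-0.31,"dy":-0.78,"dz":0.0,"ax":0,"ay":0,"az":0},{"hand":0,"dx":-0.31,"dy":-0.78,"dz":0.0,"ax":0,"ay":0,"az":0}])

```text
time_s: 6.45
ee_pos: [0.5214, 0.0772, 0.1478]
orientation: [[-0.919, 0.394, 0.003], [0.394, 0.919, 0.0], [-0.003, 0.001, -1.0]]
ft_force: [-8.9, -2.7, 22.0]
opening: 0.0001
```

All three caps met their stops at the same height, 147.8 mm, at about 21–23 N. Next I'll lift, go behind the rack, open the fingers to 0.8 and tilt the body 16° back so it clears the caps. Then I'll lower and check with a picture.

Request:
apply_moves(steps=[{"hand":0,"dx":0,"dy":0,"dz":0.8,"ax":0,"ay":0,"az":0},{"hand":0.8,"dx":0,"dy":0,"dz":1.6,"ax":0,"ay":0,"az":0},{"hand":0.8,"dx":-0.8,"dy":0.7,"dz":1.6,"ax":-0.4,"ay":-0.9,"az":0.1},{"hand":0.8,"dx":-1.27,"dy":1.43,"dz":1.6,"ax":-0.77,"ay":-1.84,"az":0.1},{"hand":0.8,"dx":-1.27,"dy":1.43,"dz":1.2,"ax":-0.77,"ay":-1.84,"az":0.1},{"hand":0.8,"dx":-1.27,"dy":1.43,"dz":0.4,"ax":-0.77,"ay":-1.84,"az":0.1},{"hand":0.8,"dx":-1.27,"dy":1.43,"dz":-0.4,"ax":-0.77,"ay":-1.84,"az":0.1},{"hand":0.8,"dx":-1.27,"dy":1.43,"dz":-1.0,"ax":-0.77,"ay":-1.84,"az":0.1},{"hand":0.8,"dx":-1.27,"dy":1.43,"dz":-1.2,"ax":-0.77,"ay":-1.84,"az":0.1},{"hand":0.8,"dx":-1.27,"dy":1.43,"dz":-1.2,"ax":-0.77,"ay":-1.84,"az":0.1}])

```text
time_s: 7.7
ee_pos: [0.4577, 0.1487, 0.0847]
orientation: [[-0.889, 0.381, 0.254], [0.366, 0.925, -0.104], [-0.274, 0.0, -0.962]]
ft_force: [-0.0, 0.6, 0.7]
opening: 0.0682
```

```bash
python3 - <<'E'
from h import *
s=read_state();print(s["time_s"],s["ee_pos"],s["joint_positions"].round(1),s["opening"],s["ft_force"]);c=camera_params("wrist")
im=grab_frame("wrist");np.savez("w3.npz",**c)
sc=cv2.resize(grab_frame("scene")[130:290,270:450],None,fx=2.2,fy=2.5,interpolation=cv2.INTER_CUBIC)
cv2.imwrite("pics/w3.png",np.hstack([cv2.resize(im,(400,400))*0+cv2.resize(im[:, 80:560],(400,400)),sc[:400,:396]]))
cv2.imwrite("pics/w3full.png",im)
E
```

```text
7.7 [0.4577344  0.14870428 0.0846746 ] [ 25.1  -3.8 -34.1  48.7 -11.7  46.4] 0.06824658283722011 [-0.00611212  0.61205385  0.73981488]
```

View pics/w3.png

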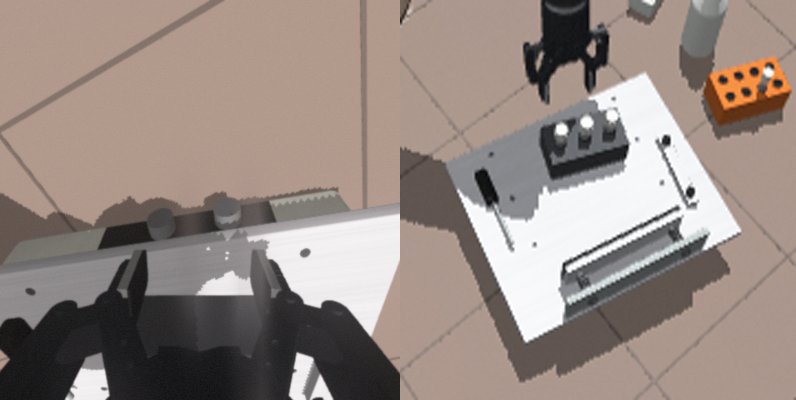

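The rack hasn't moved, and the open fingers stand behind its rear face, parallel to it with a gap of about 40 mm. I'll advance to contact.

Request:
apply_moves(steps=[{"hand":0.8,"dx":0.3,"dy":-0.12,"dz":0,"ax":0,"ay":0,"az":0},{"hand":0.8,"dx":0.5,"dy":-0.21,"dz":0,"ax":0,"ay":0,"az":0},{"hand":0.8,"dx":0.65,"dy":-0.27,"dz":0,"ax":0,"ay":0,"az":0},{"hand":0.8,"dx":0.73,"dy":-0.3,"dz":0,"ax":0,"ay":0,"az":0},{"hand":0.8,"dx":0.77,"dy":-0.32,"dz":0,"ax":0,"ay":0,"az":0},{"hand":0.8,"dx":0.81,"dy":-0.335,"dz":0,"ax":0,"ay":0,"az":0},{"hand":0.8,"dx":0.85,"dy":-0.35,"dz":0,"ax":0,"ay":0,"az":0},{"hand":0.8,"dx":0.85,"dy":-0.35,"dz":0,"ax":0,"ay":0,"az":0}])

```text
time_s: 8.8
ee_pos: [0.4998, 0.1313, 0.0847]
orientation: [[-0.889, 0.38, 0.254], [0.366, 0.925, -0.104], [-0.274, 0.0, -0.962]]
ft_force: [-3.1, 0.8, 1.0]
opening: 0.0685
```

```bash
python3 - <<'E'
from h import *
s=read_state();print(s["time_s"],s["ee_pos"],s["wrist_torque"],s["ft_force"])
c=camera_params("wrist");im=grab_frame("wrist");np.savez("w4.npz",**c)
t=cv2.resize(grab_frame("top")[110:250,205:375],None,fx=3,fy=3,interpolation=cv2.INTER_CUBIC)
cv2.imwrite("pics/w4.png",np.hstack([im[170:400,175:465].repeat(1,0),t[:230]*0+0 if 0 else cv2.resize(t,(290,230))]))
E
```

```text
8.8 [0.49977784 0.13126882 0.0846593 ] [0.35698832 0.75880196 0.00578196] [-3.10244228  0.77043855  1.03948578]
```

View pics/w4.png

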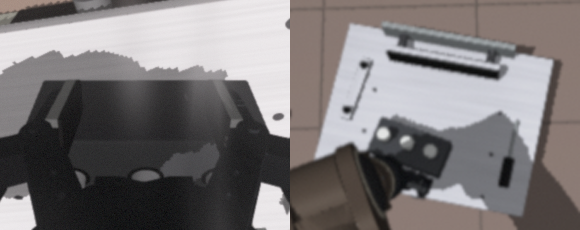

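Both fingertips are flush on the rear face and the rack is flat. The force is about 3.2 N, which is the sliding friction. Next I'll compute the arc that squares it.

```bash
python3 - <<'E'
import numpy as np
S=np.radians(-12.65);y0=np.radians(-22.4);d=.0415
h=lambda a:np.array([np.cos(a),np.sin(a)])
O=np.array([.601,.0769]);tcp=np.array([.4998,.1313]);C=tcp+d*h(y0);p0=tcp.copy()
L=.100;yaw=y0
for k in range(0,129):
    if k in(0,8,16,24,32,40,48,56,64,72,80,88,96,104,112,120,128):
        t=C-d*h(yaw);r=C-O
        print(k,"dx %.2f dy %.2f az %.2f"%(*((t-p0)/.05),np.degrees(yaw-y0)/8),"rack shaker x,y",(r@h(S)).round(4),(r@h(S+np.pi/2)).round(4))
    C=C+.001*h(yaw);yaw=min(S,yaw+(S-y0)*.001/L)
E
```

```text
0 dx 0.00 dy 0.00 az 0.00 rack shaker x,y -0.0698 0.0239
8 dx 0.14 dy -0.07 az 0.10 rack shaker x,y -0.0619 0.0226
16 dx 0.29 dy -0.14 az 0.20 rack shaker x,y -0.054 0.0214
24 dx 0.43 dy -0.21 az 0.29 rack shaker x,y -0.046 0.0203
32 dx 0.58 dy -0.27 az 0.39 rack shaker x,y -0.0381 0.0193
40 dx 0.73 dy -0.33 az 0.49 rack shaker x,y -0.0301 0.0184
48 dx 0.88 dy -0.39 az 0.59 rack shaker x,y -0.0222 0.0177
56 dx 1.03 dy -0.45 az 0.68 rack shaker x,y -0.0142 0.017
64 dx 1.18 dy -0.51 az 0.78 rack shaker x,y -0.0062 0.0164
72 dx 1.33 dy -0.56 az 0.88 rack shaker x,y 0.0018 0.016
80 dx 1.48 dy -0.62 az 0.98 rack shaker x,y 0.0098 0.0157
88 dx 1.63 dy -0.67 az 1.07 rack shaker x,y 0.0178 0.0154
96 dx 1.79 dy -0.71 az 1.17 rack shaker x,y 0.0258 0.0153
104 dx 1.94 dy -0.76 az 1.22 rack shaker x,y 0.0338 0.0153
112 dx 2.10 dy -0.79 az 1.22 rack shaker x,y 0.0418 0.0153
120 dx 2.25 dy -0.83 az 1.22 rack shaker x,y 0.0498 0.0153
128 dx 2.41 dy -0.86 az 1.22 rack shaker x,y 0.0578 0.0153
```

Request:
apply_moves(steps=[{"hand":0.8,"dx":0.07,"dy":-0.035,"dz":0,"ax":0,"ay":0,"az":0.05},{"hand":0.8,"dx":0.14,"dy":-0.07,"dz":0,"ax":0,"ay":0,"az":0.1},{"hand":0.8,"dx":0.215,"dy":-0.105,"dz":0,"ax":0,"ay":0,"az":0.15},{"hand":0.8,"dx":0.29,"dy":-0.14,"dz":0,"ax":0,"ay":0,"az":0.2},{"hand":0.8,"dx":0.36,"dy":-0.175,"dz":0,"ax":0,"ay":0,"az":0.245},{"hand":0.8,"dx":0.43,"dy":-0.21,"dz":0,"ax":0,"ay":0,"az":0.29},{"hand":0.8,"dx":0.505,"dy":-0.24,"dz":0,"ax":0,"ay":0,"az":0.34},{"hand":0.8,"dx":0.58,"dy":-0.27,"dz":0,"ax":0,"ay":0,"az":0.39},{"hand":0.8,"dx":0.655,"dy":-0.3,"dz":0,"ax":0,"ay":0,"az":0.44},{"hand":0.8,"dx":0.73,"dy":-0.33,"dz":0,"ax":0,"ay":0,"az":0.49},{"hand":0.8,"dx":0.805,"dy":-0.36,"dz":0,"ax":0,"ay":0,"az":0.54},{"hand":0.8,"dx":0.88,"dy":-0.39,"dz":0,"ax":0,"ay":0,"az":0.59}])

```text
time_s: 10.4
ee_pos: [0.5445, 0.1115, 0.0847]
orientation: [[-0.916, 0.303, 0.262], [0.291, 0.953, -0.083], [-0.275, 0.0, -0.961]]
ft_force: [-4.2, 1.0, 0.3]
opening: 0.0681
```

Request:
apply_moves(steps=[{"hand":0.8,"dx":0.075,"dy":-0.03,"dz":0,"ax":0,"ay":0,"az":0.05},{"hand":0.8,"dx":0.15,"dy":-0.06,"dz":0,"ax":0,"ay":0,"az":0.1},{"hand":0.8,"dx":0.225,"dy":-0.09,"dz":0,"ax":0,"ay":0,"az":0.15},{"hand":0.8,"dx":0.3,"dy":-0.12,"dz":0,"ax":0,"ay":0,"az":0.2},{"hand":0.8,"dx":0.375,"dy":-0.145,"dz":0,"ax":0,"ay":0,"az":0.245},{"hand":0.8,"dx":0.45,"dy":-0.17,"dz":0,"ax":0,"ay":0,"az":0.29},{"hand":0.8,"dx":0.525,"dy":-0.2,"dz":0,"ax":0,"ay":0,"az":0.34},{"hand":0.8,"dx":0.6,"dy":-0.23,"dz":0,"ax":0,"ay":0,"az":0.39},{"hand":0.8,"dx":0.675,"dy":-0.255,"dz":0,"ax":0,"ay":0,"az":0.44},{"hand":0.8,"dx":0.75,"dy":-0.28,"dz":0,"ax":0,"ay":0,"az":0.48},{"hand":0.8,"dx":0.83,"dy":-0.3,"dz":0,"ax":0,"ay":0,"az":0.53},{"hand":0.8,"dx":0.91,"dy":-0.32,"dz":0,"ax":0,"ay":0,"az":0.58}])

```text
time_s: 11.9
ee_pos: [0.59, 0.0954, 0.0848]
orientation: [[-0.937, 0.225, 0.268], [0.216, 0.974, -0.062], [-0.275, 0.0, -0.961]]
ft_force: [-1.7, -0.2, 0.1]
opening: 0.0684
```

```bash
python3 - <<'E'
from h import *
s=read_state();print(s["time_s"],s["ee_pos"],s["wrist_torque"],s["ft_force"])
t=grab_frame("top");cv2.imwrite("pics/t5raw.png",t);sc=grab_frame("scene");cv2.imwrite("pics/s5raw.png",sc)
t=cv2.resize(t[110:250,205:375],(500,412),interpolation=cv2.INTER_CUBIC);sc=cv2.resize(sc[150:275,285:375],(297,412),interpolation=cv2.INTER_CUBIC)
cv2.imwrite("pics/w5.png",np.hstack([t,sc]))
E
```

```text
11.9 [0.5900181  0.09542699 0.08480019] [ 0.13344648  0.88190891 -0.06634715] [-1.74951678 -0.19415932  0.14488051]
```

View pics/w5.png

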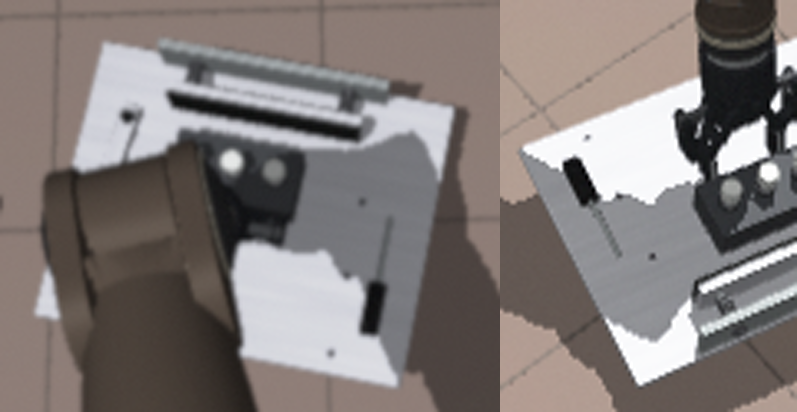

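The rack now looks parallel to the bar, with a gap of about 30 mm. The push is low and steady. I'll advance along shaker +x, then take finer steps.

Request:
apply_moves(steps=[{"hand":0.8,"dx":0.08,"dy":-0.018,"dz":0,"ax":0,"ay":0,"az":0.03},{"hand":0.8,"dx":0.16,"dy":-0.036,"dz":0,"ax":0,"ay":0,"az":0.05},{"hand":0.8,"dx":0.24,"dy":-0.054,"dz":0,"ax":0,"ay":0,"az":0.05},{"hand":0.8,"dx":0.32,"dy":-0.072,"dz":0,"ax":0,"ay":0,"az":0.05},{"hand":0.8,"dx":0.4,"dy":-0.09,"dz":0,"ax":0,"ay":0,"az":0.05},{"hand":0.8,"dx":0.47,"dy":-0.105,"dz":0,"ax":0,"ay":0,"az":0.05},{"hand":0.8,"dx":0.51,"dy":-0.114,"dz":0,"ax":0,"ay":0,"az":0.05}])

```text
time_s: 12.88
ee_pos: [0.6155, 0.0898, 0.0849]
orientation: [[-0.938, 0.219, 0.268], [0.21, 0.976, -0.06], [-0.275, 0.001, -0.961]]
ft_force: [-5.5, 1.2, 2.0]
opening: 0.068
```

Request:
apply_moves(steps=[{"hand":0.8,"dx":0.03,"dy":-0.007,"dz":0,"ax":0,"ay":0,"az":0},{"hand":0.8,"dx":0.06,"dy":-0.013,"dz":0,"ax":0,"ay":0,"az":0},{"hand":0.8,"dx":0.078,"dy":-0.018,"dz":0,"ax":0,"ay":0,"az":0}])

```text
time_s: 13.25
ee_pos: [0.6192, 0.089, 0.0848]
orientation: [[-0.938, 0.219, 0.268], [0.21, 0.976, -0.06], [-0.275, 0.0, -0.961]]
ft_force: [-3.8, 1.4, 2.0]
opening: 0.068
```

Request:
apply_moves(steps=[{"hand":0.8,"dx":0.03,"dy":-0.007,"dz":0,"ax":0,"ay":0,"az":0},{"hand":0.8,"dx":0.06,"dy":-0.013,"dz":0,"ax":0,"ay":0,"az":0},{"hand":0.8,"dx":0.078,"dy":-0.018,"dz":0,"ax":0,"ay":0,"az":0}])

```text
time_s: 13.62
ee_pos: [0.6224, 0.0883, 0.0848]
orientation: [[-0.939, 0.218, 0.267], [0.21, 0.976, -0.059], [-0.274, 0.001, -0.962]]
ft_force: [-8.4, 1.5, 5.1]
opening: 0.0684
```

Request:
apply_moves(steps=[{"hand":0.8,"dx":0.02,"dy":-0.0045,"dz":0,"ax":0,"ay":0,"az":0},{"hand":0.8,"dx":0.04,"dy":-0.009,"dz":0,"ax":0,"ay":0,"az":0},{"hand":0.8,"dx":0.04,"dy":-0.009,"dz":0,"ax":0,"ay":0,"az":0},{"hand":0.8,"dx":0.04,"dy":-0.009,"dz":0,"ax":0,"ay":0,"az":0}])

```text
time_s: 14.12
ee_pos: [0.624, 0.088, 0.0848]
orientation: [[-0.939, 0.218, 0.267], [0.21, 0.976, -0.059], [-0.273, 0.001, -0.962]]
ft_force: [-9.9, 3.1, 6.3]
opening: 0.0684
```

```bash
python3 - <<'E'
from h import *
s=read_state();print(s["time_s"],s["ee_pos"],s["wrist_torque"],s["ft_force"])
t=grab_frame("top");cv2.imwrite("pics/t6raw.png",t);sc=grab_frame("scene");cv2.imwrite("pics/s6raw.png",sc)
t=cv2.resize(t[120:200,230:350],(540,360),interpolation=cv2.INTER_CUBIC);sc=cv2.resize(sc[175:270,315:425],(417,360),interpolation=cv2.INTER_CUBIC)
w=np.hstack([t,sc]);cv2.imwrite("pics/w6.png",cv2.resize(w,(798,300)))
E
```

```text
14.125 [0.62396443 0.0879537  0.08477593] [ 0.42666658  1.77993208 -0.06217643] [-9.94783373  3.1204879   6.32029238]
```

View pics/w6.png

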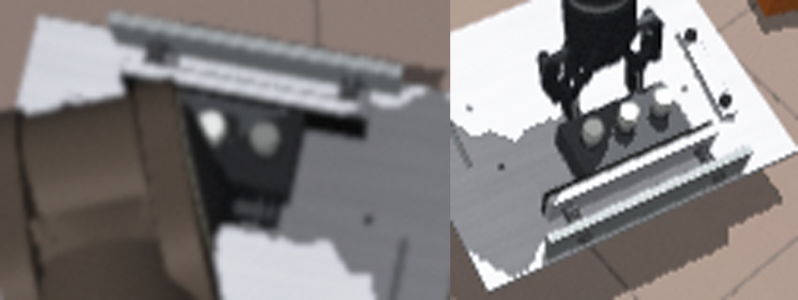

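The rack is flush and parallel with the bar. The push reads 10.4 N, but the fingers also press down with 6 N, which adds platform friction. The bar has therefore probably given only about 5 mm. I'll measure the bar's shift from the images by comparing its edges with the earlier frames.

```bash
cat > bar.py <<'E'
from h import *
import sys
def shift(a,b,cam):
    "bar displacement (mm, shaker +x): profiles along shaker x of rectified plane z=.116, 1D matched"
    c=camera_params(cam);S=np.radians(-12.65);x=np.array([np.cos(S),np.sin(S)]);y=np.array([-x[1],x[0]]);O=np.array([.601,.0769])
    out=[]
    for y0 in np.arange(-.095,.096,.005):
        xs=np.arange(.075,.150,.00025);uv=np.array([proj(c,np.r_[O+x*t+y*y0,.116]) for t in xs],np.float32)
        pr=[np.gradient(cv2.remap(cv2.cvtColor(i,cv2.COLOR_BGR2GRAY).astype(np.float32),uv[:,0].reshape(1,-1),uv[:,1].reshape(1,-1),cv2.INTER_CUBIC).ravel()) for i in(a,b)]
        pk=[]
        for p in pr:
            p=cv2.GaussianBlur(p.reshape(1,-1),(0,0),4).ravel();k=np.argmax(p[:140]);pk.append((xs[k]*1e3,p[k]))
        out.append((y0*1e3,pk[0][0],pk[1][0]))
    return np.array(out)
if __name__=="__main__":
    n=sys.argv[1]
    for cam,k in(("top","t"),("scene","s")):
        o=shift(cv2.imread(f"pics/{cam}0.png"),cv2.imread(f"pics/{k}{n}raw.png"),cam);print(cam);print(np.c_[o,o[:,2]-o[:,1]].round(1)[::2].tolist());print("median",np.median(o[:,2]-o[:,1]))
E
python3 bar.py 6
```

```text
top
[[-95.0, 94.0, 97.8, 3.8], [-85.0, 92.8, 99.0, 6.2], [-75.0, 93.5, 97.3, 3.8], [-65.0, 94.5, 98.0, 3.5], [-55.0, 93.3, 98.5, 5.2], [-45.0, 93.8, 97.5, 3.8], [-35.0, 93.0, 98.3, 5.2], [-25.0, 93.5, 98.5, 5.0], [-15.0, 94.0, 97.8, 3.8], [-5.0, 93.0, 98.5, 5.5], [5.0, 93.5, 97.3, 3.8], [15.0, 94.5, 97.8, 3.2], [25.0, 93.0, 98.8, 5.8], [35.0, 94.0, 97.5, 3.5], [45.0, 92.8, 98.3, 5.5], [55.0, 93.3, 99.5, 6.2], [65.0, 94.0, 100.5, 6.5], [75.0, 92.8, 98.5, 5.8], [85.0, 93.5, 97.3, 3.8], [95.0, 94.5, 98.0, 3.5]]
median 5.25
scene
[[-95.0, 96.8, 100.3, 3.5], [-85.0, 96.3, 101.5, 5.2], [-75.0, 95.5, 99.8, 4.2], [-65.0, 94.5, 99.0, 4.5], [-55.0, 95.5, 99.5, 4.0], [-45.0, 95.5, 100.0, 4.5], [-35.0, 96.0, 99.0, 3.0], [-25.0, 96.5, 100.8, 4.2], [-15.0, 95.3, 99.5, 4.2], [-5.0, 94.5, 99.0, 4.5], [5.0, 95.5, 99.3, 3.8], [15.0, 95.5, 99.8, 4.2], [25.0, 95.5, 99.5, 4.0], [35.0, 96.5, 99.8, 3.2], [45.0, 95.8, 99.8, 4.0], [55.0, 94.5, 99.3, 4.8], [65.0, 95.8, 98.8, 3.0], [75.0, 95.3, 99.5, 4.2], [85.0, 95.3, 99.5, 4.2], [95.0, 96.5, 99.5, 3.0]]
median 4.25
```

Request:
apply_moves(steps=[{"hand":0.8,"dx":0.02,"dy":-0.0045,"dz":0.01,"ax":0,"ay":0,"az":0},{"hand":0.8,"dx":0.04,"dy":-0.009,"dz":0.02,"ax":0,"ay":0,"az":0},{"hand":0.8,"dx":0.04,"dy":-0.009,"dz":0.02,"ax":0,"ay":0,"az":0},{"hand":0.8,"dx":0.04,"dy":-0.009,"dz":0.02,"ax":0,"ay":0,"az":0}])

```text
time_s: 14.72
ee_pos: [0.6253, 0.0876, 0.0849]
orientation: [[-0.939, 0.218, 0.265], [0.21, 0.976, -0.059], [-0.272, 0.001, -0.962]]
ft_force: [-10.2, 3.1, 2.7]
opening: 0.0687
```

Vision puts the bar at about 4.7 mm at that point, as suspected. Raising the fingers 1 mm relieved the downward load. By TCP position it is now about 6 mm, so I'll push roughly 4 mm more.

Request:
apply_moves(steps=[{"hand":0.8,"dx":0.02,"dy":-0.0045,"dz":0.005,"ax":0,"ay":0,"az":0},{"hand":0.8,"dx":0.04,"dy":-0.009,"dz":0.01,"ax":0,"ay":0,"az":0},{"hand":0.8,"dx":0.06,"dy":-0.0135,"dz":0.015,"ax":0,"ay":0,"az":0},{"hand":0.8,"dx":0.085,"dy":-0.019,"dz":0.02,"ax":0,"ay":0,"az":0},{"hand":0.8,"dx":0.085,"dy":-0.019,"dz":0.02,"ax":0,"ay":0,"az":0},{"hand":0.8,"dx":0.085,"dy":-0.019,"dz":0.02,"ax":0,"ay":0,"az":0}])

```text
time_s: 15.48
ee_pos: [0.6284, 0.0869, 0.0849]
orientation: [[-0.94, 0.217, 0.263], [0.21, 0.976, -0.058], [-0.269, 0.0, -0.963]]
ft_force: [-11.7, 3.7, 1.5]
opening: 0.0685
```

```bash
python3 - <<'E'
from h import *
s=read_state();print(s["time_s"],s["ee_pos"],s["wrist_torque"],s["ft_force"], s["ee_pos"][:2]@[.9757,-.219])
cv2.imwrite("pics/t7raw.png",grab_frame("top"));cv2.imwrite("pics/s7raw.png",grab_frame("scene"))
E
python3 bar.py 7 | grep -E "top|scene|median"
```

```text
15.475 [0.62843813 0.08687372 0.08494312] [ 0.81363139  2.41843711 -0.05699365] [-11.71341235   3.74513882   1.51513077] 0.5941417419184759
top
median 9.250000000000014
scene
median 8.750000000000014
```

The bar is at 8.8–9.3 mm. A final 1 mm, then hold and check.

Request:
apply_moves(steps=[{"hand":0.8,"dx":0.01,"dy":-0.002,"dz":0.0,"ax":0,"ay":0,"az":0},{"hand":0.8,"dx":0.02,"dy":-0.0045,"dz":0.004,"ax":0,"ay":0,"az":0},{"hand":0.8,"dx":0.02,"dy":-0.0045,"dz":0.004,"ax":0,"ay":0,"az":0},{"hand":0.8,"dx":0.02,"dy":-0.0045,"dz":0.004,"ax":0,"ay":0,"az":0},{"hand":0.8,"dx":0.02,"dy":-0.0045,"dz":0.004,"ax":0,"ay":0,"az":0},{"hand":0.8,"dx":0.02,"dy":-0.0045,"dz":0.004,"ax":0,"ay":0,"az":0}])

```text
time_s: 16.32
ee_pos: [0.6291, 0.0867, 0.0849]
orientation: [[-0.94, 0.217, 0.262], [0.209, 0.976, -0.058], [-0.268, 0.0, -0.963]]
ft_force: [-12.4, 4.2, 2.9]
opening: 0.0684
```

```bash
python3 - <<'E'
from h import *
s=read_state();print(s["time_s"],s["ee_pos"],s["ft_force"], s["ee_pos"][:2]@[.9757,-.219])
t=grab_frame("top");sc=grab_frame("scene");cv2.imwrite("pics/t8raw.png",t);cv2.imwrite("pics/s8raw.png",sc)
t=cv2.resize(t[110:250,205:375],(380,313),interpolation=cv2.INTER_CUBIC);sc=cv2.resize(sc[165:275,300:425],(400,352),interpolation=cv2.INTER_CUBIC)[:313]
cv2.imwrite("pics/w8.png",np.hstack([t,sc]))
E
python3 bar.py 8 | grep -E "top|scene|median"
```

```text
16.325 [0.62906059 0.08673255 0.08492922] [-12.36113246   4.18429485   2.88037142] 0.5947799864465534
top
median 9.750000000000014
scene
median 9.250000000000014
```

View pics/w8.png

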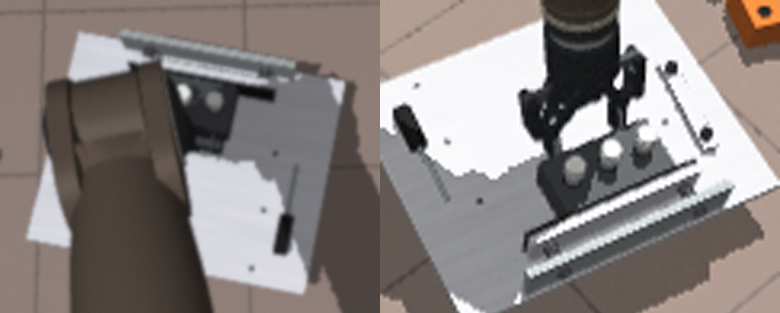

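The rack is square and flush on the bar and flat on the platform, with both fingers on its rear face. The clamp bar and driver haven't moved. The bar reads 9.3–9.8 mm by vision and about 10 mm by TCP travel, and the force is steady, so I'm handing in.

```bash
python3 -c "
from workcell import *
print(ticket.close_job());print(read_state()['ft_force'])"
```

```text
the job is handed in; nothing more can be done
None
the job is handed in; nothing more can be done
```

The job is handed in. All three caps are pressed home, and the rack sits square against the buffer bar with the fingers still pushing on its rear face. It took about 16 s of the 56 s allowed.

- **Caps:** each one met its hard stop with the fingertips at 147.8 mm, against 148 mm expected, at about 21–23 N.
- **Rack:** it stood about 10° off the bar. I turned it square while pushing it along with both open fingers, and it looked flat and flush in the last picture.
- **Buffer:** the last camera checks gave 9.75 mm (top view) and 9.25 mm (scene view), and the finger travel suggests about 10 mm.
- **Push:** the wrist read about 13 N along the push, more than the 10 N asked for. I put the extra 3 N or so down to rack friction, so I set the push by how far the bar had moved.
- **Downward load:** partway through, the fingers were also pressing down on the rack with about 6 N. Raising them slightly cut this to about 3 N.
- **Other things:** the clamp bar and hex driver looked unmoved in the last picture. I did not re-check the items on the table, but the arm did not work near them.

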